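Find the live key of the child-safe coffee caddy and slide it open

ROBOT

A 6-joint arm with a two-finger parallel gripper is mounted at the origin on the work surface. World frame = base frame: x ahead of the robot, y to its left, z up, the work surface at z = 0. Lengths are in mm, angles in rad, forces in N, time in s.
With the tool pointing down it reaches from about 300 to 775 mm from the base axis. Payload 14.6 kg.
Tool frame: the origin (TCP) lies on the front face of the gripper's body, between the roots of the fingers; the fingertips stand 97 mm ahead of it and the grasp point (between the pads) lies 78 mm ahead of it; z points along the fingers, y is the direction in which the jaws open and shut (so a half turn about z gives the same grasp; the last joint's range is limited). The gripper opens to 94 mm and grips with 3 to 60 N. Pads are 16 mm wide; open, the fingers measure 119 mm over their backs; the gripper's body (75 mm by 177 mm) begins 78 mm behind the grasp point.
Start: joints at [-1.217, 0.3, 1.521, -0, 1.321, -0.067], TCP at [224.662, -502.013, 302.646] pointing down, gripper open.
Joint ranges: [-3.03, 3.03], [-0.79, 2.21], [0.23, 2.52], [-1.04, 4.18], [0, 3.07], [-2.55, 2.55]. Speed limits (rad/s): [2.22, 2.22, 2.57, 3.14, 3.14, 3.14].

INTERFACE

Orientations are given as [roll, pitch, yaw] about the fixed x, y, z axes, in that order (R = Rz(yaw) Ry(pitch) Rx(roll)).
In Python, from cell import manip, eyes, finder gives the robot as it stands.
- The arm moves only by the tool drive_tool, never from a script. Its argument "rows" is a list of rows, each an object with "offset": the shift along the tool's x, y, z in mm, a list of three; "spin": the turn about the tool's z in degrees; "jaw": the finger opening in mm, from 0 to 94. In form: [{"offset": [dx, dy, dz], "spin": spin, "jaw": jaw}, ...]. A call has 1 to 20 rows; each row shifts and turns the commanded pose from where the row before left it, along the tool's axes as they then stand; what a row does not reach is not made up. A row lasts 1/10 s, in which the tool goes at most 50 mm and 8.59 degrees, less where a joint would pass 70% of its speed; a pose out of reach is approached as far as the arm can. A call is refused whole if a number of a shift passes 50 or a number of a turn 8.59, either way. A call with a gripper value outside its range is refused whole. The fingers move at their own pace and stop on an object; "force" is the grip in N (left out, the last holds). Time passes only in rows, so rows that do not move let the fingers close. It gives the time, the measured TCP pose, the force and the opening at its end, in the units of the state.
- manip.read_state(): the state, without advancing time (a new reading comes with each control period).
- eyes.camera(name): name is "scene" or "top" or "wrist"; returns a dict with "color" (400x640x3 uint8, blue, green, red), "depth" (400x640 float32, mm along the optical axis (not along the pixel's ray), 0 where there is no reading), "vfov" (degrees; the focal length in pixels is half the picture's height over the tangent of half this angle, whatever the lens; pixels are square), "cx", "cy" (the principal point, pixels), "rvec" (rotation vector, rad) and "tvec" (3), from world to camera coordinates, as OpenCV has them. Camera axes: x right, y down, z forward; pixel columns grow to the right and rows downward; lengths in mm; the calibration is good to about 2 mm. A picture is of the moment at which its call begins.
- manip.sign_off(): hands the job in, once; it reports no verdict.
Trained networks look in the newest picture that a camera, given by its name, has taken for a name from the list of things; names that differ only in an ending like _2 or _b are one class to them, and where a whole thing is asked for, a point or a joint stands for the part that bears it (a point fixed in the world has none). Each returns a list of dicts, best first, with "p" (0 to 1); they miss things now and then, are a little off and sometimes report something else, mostly with a low value. They report only what shows in the picture. A call takes as long as a camera call.
- finder.find_in(camera, target): "uv" ([column, row] in pixels, amid what is visible of it).
The state is a dict: "clock": time; "joints": joint angles; "qd": joint speeds; "effort": joint torques, N m; "eef_pos": TCP position; "eef_rot": TCP orientation; "wrist_force": force on the tool from outside, world axes, zero at the start; "moment": the same for the moment, N m; "finger_gap": finger opening in mm.
Only numpy, scipy, OpenCV 4.12 (cv2) and the standard library are available. Lean on these libraries where they do the work, as an engineer would, in place of code of your own. Each camera call takes 0.05 s, during which the arm holds its last target. There are 200 camera calls.

TASK

The green coffee caddy has a child-safe lock: of its three brass wing keys only one works. Try them one after another, turning clockwise, and don't force one that binds; turn the right one as far as it will go, then slide the wooden lid by its black grip all the way back to its end stop, leaving the caddy open and the things standing around it where they are.

Things in the scene. Friction and masses are not known exactly. Their poses are not given: they have to be found in the camera images.
- caddy: green steel box with a steel lock deck in front and a wooden sliding lid behind it, 180 (x) by 280 (y) by 90 high, screwed to the worktop. Origin: centre of its underside; x points from the key deck (front, towards the robot) to the lid (back), y to the left, z up. The deck is 74 deep, its top at z = 90, from x = -90 to -16; the lid covers the rest, its top at z = 92.
- key_left (a joint): Left brass wing key, upright in the deck, turning on the vertical line at (-55, +85) of the caddy's frame. rad: 0 = wing along the caddy's x, growing CLOCKWISE from above; 0 to 0.1 at start. All three keys are alike: wing 56 long, 8 thick, heights 102 to 128 above the worktop, on a collar of 12 radius. Only one, a different one each time, works the lock.
- key_middle (a joint): Middle brass wing key, upright in the deck, turning on the vertical line at (-55, 0) of the caddy's frame. rad: 0 = wing along the caddy's x, growing CLOCKWISE from above; 0 to 0.1 at start. Whichever key is live turns the whole way to its stop at 1.2 rad against about 0.05 N m and stays where it is left. The two others are dummies.
- key_right (a joint): Right brass wing key, upright in the deck, turning on the vertical line at (-55, -85) of the caddy's frame. rad: 0 = wing along the caddy's x, growing CLOCKWISE from above; 0 to 0.1 at start. A dummy goes loosely to 0.2 rad, then binds on a stiff spring (0.2 N m at 0.27, 0.45 at 0.36, 0.7 at 0.48 rad) and springs back when let go; past 0.5 rad it is forced.
- bolt (a joint): hidden bolt under the deck, which locks the lid. Value in m: 0 locked; the live key begins to draw it at 0.2 rad and draws it to about 0.0117 when fully turned (0.009 at about 0.87 rad); above 0.009 the lid is free. It does not spring back.
- lid (a joint): wooden sliding lid. Value in m: 0 shut, growing as it slides away along the caddy's +x, 0.075 = end stop, fully open. Locked it gives no more than 2 mm; free it needs about 2 N and stays where it is left.
- lid_grip (a point): centre of the top of the black grip bar on the lid: 12 thick along the caddy's x, 90 long along y, 24 tall (heights 92 to 116 above the worktop). With the lid shut it is at (30, 0, 116) of the caddy's frame and moves with the lid.
- carafe: glass coffee carafe, waisted, with a dark wooden collar, 112 across, 165 tall, loose, 0.45 kg. Origin: centre of its underside. To be left alone.
- filter_holder: white ceramic filter cone on a 100 wide foot, 76 tall, handle to its +y side, loose. Origin: centre of its underside. To be left alone.
- blue_lid: blue silicone lid lying upturned, 100 across, 14 tall, loose. Origin: centre of its underside. To be left alone.
- scoop: steel coffee scoop, cup 44 across and 26 tall, handle to 117 along its +x, loose. Origin: under the cup's centre. To be left alone.

How it is judged:
By the outcome, as a careful person would: the job done as asked, in the order asked, and still so for the second after the job is handed in, with the robot touching nothing.
It also fails if it takes over 64 s, if anything falls off the work surface, if the arm or the gripper's body presses on something with over 40 N, if the wrist force passes 120 N, or if a joint passes its speed limit or range.

## Working session

There is one attempt and no reset: what is moved stays moved. The work goes in short steps, Python scripts to look and compute and a tool call to move; the robot and the scene stay as the last step left them, time stands still between calls to the robot, and variables do not carry over. Pictures are saved under pics/ and viewed, about 8 in all and at most 12, crops included, and the job is handed in when it is done.

Besides the shell and the picture viewer there is one more tool, called after "Request:" by a JSON object that holds its "name" and its "arguments". drive_tool: Moves the arm, as the interface text tells. Its arguments: {"type":"object","properties":{"rows":{"type":"array","items":{"type":"object","properties":{"offset":{"type":"array","items":{"type":"number"}},"spin":{"type":"number"},"jaw":{"type":"number"}}}},"force":{"type":"number"}},"required":["rows"]}

```bash
ls; mkdir -p pics; cat > h.py <<'E'
import numpy as np, cv2
from cell import manip, eyes, finder
def cam(n):
    c=eyes.camera(n); c['R']=cv2.Rodrigues(np.array(c['rvec'],float))[0]; c['t']=np.array(c['tvec'],float).ravel()
    c['f']=200/np.tan(np.radians(c['vfov'])/2); return c
def world(c,u,v,z=None):
    """pixel -> world; by depth, or on the plane of height z"""
    r=c['R'].T@np.array([(u-c['cx'])/c['f'],(v-c['cy'])/c['f'],1.]); o=-c['R'].T@c['t']
    d=c['depth'][int(round(v)),int(round(u))] if z is None else (z-o[2])/r[2]
    return o+d*r
def cloud(c):
    v,u=np.mgrid[:400,:640]; d=c['depth']
    p=np.stack([(u-c['cx'])/c['f']*d,(v-c['cy'])/c['f']*d,d],-1)-c['t']
    return p@c['R']
def pix(c,p):
    q=c['R']@np.array(p,float)+c['t']; return c['f']*q[:2]/q[2]+[c['cx'],c['cy']]
E
python3 - <<'E'
from h import *
print(manip.read_state())
for n in ['top','scene']:
    c=cam(n); cv2.imwrite(f'pics/{n}0.png',c['color'])
    print(n,-c['R'].T@c['t'],c['vfov'])
    for t in ['caddy','key_left','lid_grip','carafe','filter_holder','blue_lid','scoop']:
        for r in finder.find_in(n,t)[:3]: print(t,np.round(r['uv']),round(r['p'],2),np.round(world(c,*r['uv'])))
E
```

```text
pics
{'clock': 0.0, 'joints': array([-1.21657301e+00,  3.00465786e-01,  1.52158345e+00,  1.75749091e-05,
        1.32072830e+00, -6.65963626e-02]), 'qd': array([-1.19784744e-04, -7.33110986e-04, -8.73027073e-04, -1.91646599e-05,
        8.97617045e-04, -7.75401073e-04]), 'effort': array([-6.06427311e-04, -5.31804621e+01, -3.52736878e+01,  7.07556750e-02,
        2.44296261e-02, -1.23195082e-04]), 'eef_pos': array([ 224.6272234 , -501.86687465,  302.0881841 ]), 'eef_rot': array([-3.14041153e+00, -9.58361722e-05,  4.20815266e-01]), 'wrist_force': array([1.27013338, 0.40563595, 0.18728869]), 'moment': array([ 0.01611941, -0.06521864,  0.03209513]), 'finger_gap': 93.93146870506412}
top [ 525.66284971   34.37003769 1177.48166632] 51.11963109701085
caddy [303. 215.] 0.95 [543.  72.  92.]
key_left [262. 223.] 0.67 [521. 173. 129.]
key_left [302. 216.] 0.41 [542.  76.  92.]
lid_grip [306. 198.] 0.7 [587.  67.  92.]
lid_grip [231. 157.] 0.32 [701. 281.  15.]
carafe [398. 266.] 0.57 [ 411. -191.    8.]
filter_holder [200. 208.] 0.79 [557. 364.   8.]
blue_lid [396. 208.] 0.79 [ 571. -182.   11.]
blue_lid [263. 223.] 0.6 [520. 172. 127.]
scoop [231. 156.] 0.88 [702. 281.  23.]
scene [946.77352175 517.94625543 737.06973267] 50.60676709046864
caddy [347. 221.] 0.94 [587. 120.  92.]
key_left [392. 217.] 0.86 [526. 178. 117.]
lid_grip [332. 211.] 0.93 [598.  83.  98.]
carafe [328. 126.] 0.75 [ 436. -145.   94.]
filter_holder [435. 311.] 0.91 [546. 338.  13.]
blue_lid [276. 161.] 0.97 [ 564. -190.   13.]
scoop [351. 334.] 0.72 [707. 285.  28.]
```

View pics/top0.png

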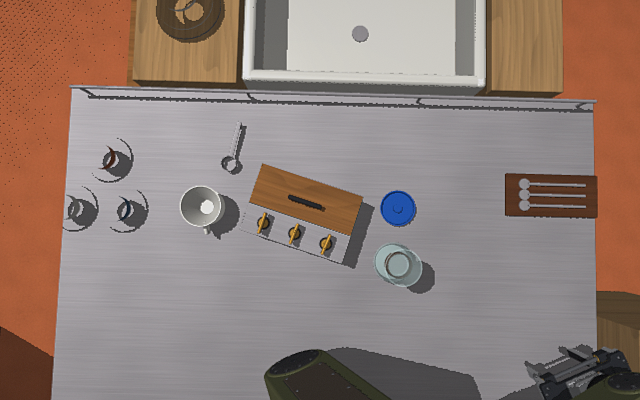

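View pics/scene0.png

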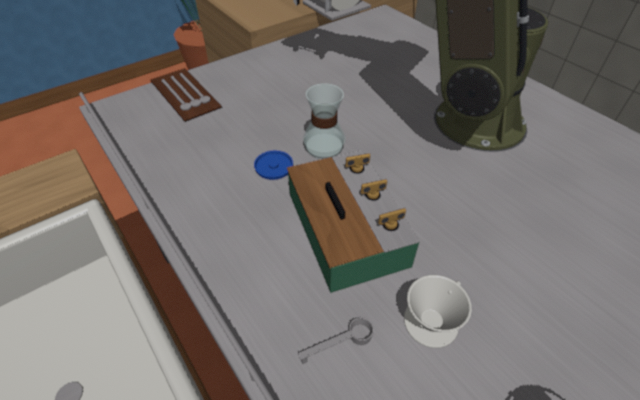

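```bash
python3 - <<'E'
from h import *
c=cam('top'); P=cloud(c); m=(c['depth']>0)&(P[...,0]>380)&(P[...,0]<720)&(P[...,1]>-120)&(P[...,1]<270)
lid=m&(abs(P[...,2]-91)<6)
r=cv2.minAreaRect(P[lid][:,:2].astype(np.float32)); print('top rect',r)
k=(m&(P[...,2]>105)).astype(np.uint8)
n,l,s,ce=cv2.connectedComponentsWithStats(k)
for i in range(1,n):
    if s[i,4]>8:
        q=P[l==i]; print(s[i],q.mean(0).round(1),q[:,2].max().round(),cv2.minAreaRect(q[:,:2].astype(np.float32)))
E
```

```text
top rect ((549.1446533203125, 77.3272705078125), (279.8328552246094, 181.71913146972656), 73.03890228271484)
[288 195  34  15 176] [576.8  68.6 115.1] 120.0 ((577.0740966796875, 68.69583892822266), (89.34162902832031, 12.068670272827148), 73.0664291381836)
[257 213  11  21  89] [520.2 173.7 124.2] 132.0 ((520.7182006835938, 174.33331298828125), (8.301477432250977, 54.06394577026367), 73.48577117919922)
[289 223  11  22  78] [496.3  93.  125.4] 132.0 ((495.904541015625, 93.42062377929688), (8.12332534790039, 55.0623893737793), 69.85968780517578)
[321 234  11  21  75] [471.6  12.5 126.1] 131.0 ((471.627685546875, 12.19201946258545), (8.041468620300293, 54.492733001708984), 67.54116821289062)
```

The top view shows the caddy at about (303, 215), with its keys at (263, 223), (294, 233) and (326, 243) and the grip at (306, 202). The carafe is at (398, 265), off the front right corner. The scene view agrees with this. The caddy centre works out to about (549, 77) with yaw -16.9°. I'll start with the right key.

Request:
{"name": "drive_tool", "arguments": {"rows": [{"offset": [36.3,-30.7,0],"spin": 0,"jaw": 50},{"offset": [36.3,-30.7,0],"spin": 0,"jaw": 50},{"offset": [36.3,-30.7,0],"spin": 0,"jaw": 50},{"offset": [36.3,-30.7,0],"spin": 0,"jaw": 50},{"offset": [36.3,-30.7,0],"spin": 0,"jaw": 50},{"offset": [36.3,-30.7,0],"spin": 0,"jaw": 50},{"offset": [36.3,-30.7,0],"spin": 0,"jaw": 50},{"offset": [36.3,-30.7,0],"spin": 0,"jaw": 50},{"offset": [36.3,-30.7,0],"spin": 0,"jaw": 50},{"offset": [36.3,-30.7,0],"spin": 0,"jaw": 50},{"offset": [36.3,-30.7,0],"spin": 0,"jaw": 50},{"offset": [36.3,-30.7,0],"spin": 0,"jaw": 50}]}}

```text
clock: 2.05
eef_pos: [472.2, 14.2, 302.9]
eef_rot: [3.141, -0.001, 0.421]
wrist_force: [0.1, -0.3, 0.3]
finger_gap: 50.2
```

Request:
{"name": "drive_tool", "arguments": {"rows": [{"offset": [0,0,0],"spin": -8.34,"jaw": 50},{"offset": [0,0,0],"spin": -8.34,"jaw": 50},{"offset": [0,0,0],"spin": -8.34,"jaw": 50},{"offset": [0,0,0],"spin": -8.34,"jaw": 50},{"offset": [0,0,0],"spin": -8.34,"jaw": 50},{"offset": [0,0,0],"spin": -8.34,"jaw": 50},{"offset": [0,0,0],"spin": -8.34,"jaw": 50},{"offset": [0,0,0],"spin": -8.34,"jaw": 50},{"offset": [0,0,0],"spin": -8.34,"jaw": 50},{"offset": [0,0,0],"spin": -8.34,"jaw": 50},{"offset": [0,0,0],"spin": -8.34,"jaw": 50},{"offset": [0,0,0],"spin": -8.34,"jaw": 50},{"offset": [0,0,0],"spin": -8.34,"jaw": 50},{"offset": [0,0,0],"spin": -8.34,"jaw": 50},{"offset": [0,0,0],"spin": -8.34,"jaw": 50},{"offset": [0,0,0],"spin": -8.34,"jaw": 50},{"offset": [0,0,0],"spin": 0,"jaw": 50}]}}

```text
clock: 3.75
eef_pos: [471.8, 12.2, 302.7]
eef_rot: [3.142, 0.0, 2.752]
wrist_force: [-0.0, 0.3, -0.3]
finger_gap: 50.0
```

```bash
cat > keys.py <<'E'
from h import *
def keys(n='wrist'):
    c=cam(n); P=cloud(c); s=manip.read_state()
    m=(c['depth']>0)&(P[...,2]>106)&(P[...,2]<134)&(P[...,0]>380)&(P[...,0]<720)&(P[...,1]>-120)&(P[...,1]<270)
    k,l,st,_=cv2.connectedComponentsWithStats(m.astype(np.uint8))
    for i in range(1,k):
        if st[i,4]>40:
            q=P[l==i]; q=q[q[:,2]>120]
            if len(q)>30:
                r=cv2.minAreaRect(q[:,:2].astype(np.float32)); b=cv2.boxPoints(r)
                e=max((b[1]-b[0],b[2]-b[1]),key=np.linalg.norm)
                print('key ctr',np.round(r[0],1),'size',np.round(r[1],1),'wing deg',np.round(np.degrees(np.arctan2(e[1],e[0]))%180,1),'zmax',q[:,2].max().round(1))
    print('t',s['clock'],s['eef_pos'].round(1),np.degrees(s['eef_rot']).round(1),'F',s['wrist_force'].round(1),'M',s['moment'].round(3),s['finger_gap'].round(1))
    return c
E
python3 - <<'E'
from keys import *
c=keys(); cv2.imwrite('pics/w1.png',c['color'])
E
```

```text
key ctr [521.9 174.9] size [ 8.8 55.2] wing deg 162.6 zmax 130.1
key ctr [497.2  94.2] size [ 8.6 54.8] wing deg 159.5 zmax 129.5
key ctr [473.1  13.3] size [ 7.2 55.6] wing deg 157.6 zmax 129.5Traceback (most recent call last):
  File "<stdin>", line 2, in <module>
  File "keys.py", line 13, in keys
    print('t',s['clock'],s['eef_pos'].round(1),np.degrees(s['eef_rot']).round(1),'F',s['wrist_force'].round(1),'M',s['moment'].round(3),s['finger_gap'].round(1))
                                                                                                                                        ^^^^^^^^^^^^^^^^^^^^^
AttributeError: 'float' object has no attribute 'round'
```

Request:
{"name": "drive_tool", "arguments": {"rows": [{"offset": [0,0,40],"spin": 0,"jaw": 50},{"offset": [0,0,30],"spin": 0,"jaw": 50},{"offset": [0,0,20],"spin": 0,"jaw": 40},{"offset": [0,0,9],"spin": 0,"jaw": 30},{"offset": [0,0,0],"spin": 0,"jaw": 14},{"offset": [0,0,0],"spin": 0,"jaw": 4},{"offset": [0,0,0],"spin": 0,"jaw": 4},{"offset": [0,0,0],"spin": 0,"jaw": 4},{"offset": [0,0,0],"spin": 0,"jaw": 4}], "force": 20}}

```text
clock: 4.7
eef_pos: [472.4, 12.8, 204.7]
eef_rot: [3.139, 0.002, 2.749]
wrist_force: [2.0, 6.7, 1.0]
finger_gap: 8.0
```

```bash
sed -i "s/s\['finger_gap'\].round(1)/round(s['finger_gap'],1)/" keys.py; cat > st.py <<'E'
from cell import manip; import numpy as np
s=manip.read_state(); print('t',s['clock'],s['eef_pos'].round(1),np.degrees(s['eef_rot']).round(1),'F',s['wrist_force'].round(1),'M',s['moment'].round(3),round(s['finger_gap'],1),'j6',s['joints'][5].round(2))
E
python3 st.py
```

```text
t 4.7 [472.4  12.8 204.7] [1.799e+02 1.000e-01 1.575e+02] F [2.  6.7 1. ] M [ 1.367 -0.608 -0.01 ] 8.0 j6 -1.23
```

Request:
{"name": "drive_tool", "arguments": {"rows": [{"offset": [0,0,0],"spin": 3,"jaw": 4},{"offset": [0,0,0],"spin": 3,"jaw": 4},{"offset": [0,0,0],"spin": 3,"jaw": 4},{"offset": [0,0,0],"spin": 1,"jaw": 4},{"offset": [0,0,0],"spin": 0,"jaw": 4}]}}

```text
clock: 5.2
eef_pos: [472.4, 12.7, 204.7]
eef_rot: [3.139, 0.002, 2.574]
wrist_force: [3.3, 5.6, 1.7]
finger_gap: 7.8
```

```bash
python3 st.py
```

```text
t 5.2 [472.4  12.7 204.7] [1.799e+02 1.000e-01 1.475e+02] F [3.3 5.6 1.7] M [ 1.249 -0.618  0.168] 7.8 j6 -1.06
```

The right key binds: about 0.18 N m at 0.27 rad. I'll ease it back, release it and go to the middle key.

Request:
{"name": "drive_tool", "arguments": {"rows": [{"offset": [0,0,0],"spin": -4,"jaw": 4},{"offset": [0,0,0],"spin": -4,"jaw": 4},{"offset": [0,0,0],"spin": -2,"jaw": 4},{"offset": [0,0,0],"spin": 0,"jaw": 40},{"offset": [0,0,0],"spin": 0,"jaw": 40},{"offset": [0,0,0],"spin": 0,"jaw": 40},{"offset": [0,0,-40],"spin": 0,"jaw": 40},{"offset": [2.8,28,0],"spin": 0,"jaw": 40},{"offset": [2.8,28,0],"spin": 0,"jaw": 40},{"offset": [2.8,28,0],"spin": -2.2,"jaw": 40},{"offset": [0,0,0],"spin": 0,"jaw": 40},{"offset": [0,0,0],"spin": 0,"jaw": 40}]}}

```text
clock: 6.4
eef_pos: [496.0, 93.1, 243.5]
eef_rot: [-3.141, -0.0, 2.788]
wrist_force: [-0.2, -1.1, 0.4]
finger_gap: 39.7
```

```bash
python3 -c "from keys import *; keys();keys('top')"; python3 st.py
```

```text
key ctr [521.9 175.2] size [ 8.2 55.3] wing deg 163.0 zmax 129.5
key ctr [497.6  94.4] size [ 8.3 55.7] wing deg 159.8 zmax 129.5
key ctr [473.2  13.8] size [ 8.4 55.5] wing deg 158.0 zmax 129.3
t 6.45 [495.9  92.6 243.5] [-180.    -0.   159.7] F [-0.2 -0.8 -1.3] M [ 0.025 -0.142 -0.046] 39.7
t 6.5 [495.9  92.4 243.6] [-180.    -0.   159.7] F [ 0.1 -0.4  0.4] M [ 0.018 -0.113  0.01 ] 40.0
t 6.5 [495.9  92.4 243.6] [-180.    -0.   159.7] F [ 0.1 -0.4  0.4] M [ 0.018 -0.113  0.01 ] 40.0 j6 -1.1
```

Request:
{"name": "drive_tool", "arguments": {"rows": [{"offset": [0,1.4,20],"spin": 0,"jaw": 40},{"offset": [0,0,20],"spin": 0,"jaw": 30},{"offset": [0,0,0],"spin": 0,"jaw": 14},{"offset": [0,0,0],"spin": 0,"jaw": 4},{"offset": [0,0,0],"spin": 0,"jaw": 4},{"offset": [0,0,0],"spin": 0,"jaw": 4},{"offset": [0,0,0],"spin": 0,"jaw": 4}], "force": 20}}

```text
clock: 7.2
eef_pos: [497.0, 94.5, 204.7]
eef_rot: [3.14, 0.002, 2.788]
wrist_force: [0.5, 1.3, 6.6]
finger_gap: 8.1
```

```bash
python3 st.py
```

```text
t 7.2 [497.   94.5 204.7] [1.799e+02 1.000e-01 1.598e+02] F [0.5 1.3 6.6] M [ 0.364 -0.144  0.07 ] 8.1 j6 -1.1
```

Request:
{"name": "drive_tool", "arguments": {"rows": [{"offset": [0,0,0],"spin": 3,"jaw": 4},{"offset": [0,0,0],"spin": 3,"jaw": 4},{"offset": [0,0,0],"spin": 3,"jaw": 4},{"offset": [0,0,0],"spin": 3,"jaw": 4},{"offset": [0,0,0],"spin": 0,"jaw": 4}]}}

```text
clock: 7.7
eef_pos: [497.0, 94.4, 204.7]
eef_rot: [3.14, 0.002, 2.577]
wrist_force: [-0.3, 0.9, 7.3]
finger_gap: 7.5
```

```bash
python3 st.py
```

```text
t 7.7 [497.   94.4 204.7] [1.799e+02 1.000e-01 1.477e+02] F [-0.3  0.9  7.3] M [ 0.225 -0.117  0.118] 7.5 j6 -0.89
```

Request:
{"name": "drive_tool", "arguments": {"rows": [{"offset": [0,0,0],"spin": 3,"jaw": 4},{"offset": [0,0,0],"spin": 0,"jaw": 4}]}}

```text
clock: 7.9
eef_pos: [497.0, 94.4, 204.7]
eef_rot: [3.14, 0.002, 2.525]
wrist_force: [-0.5, 0.9, 7.0]
finger_gap: 7.7
```

```bash
python3 st.py; python3 -c "from keys import *; keys()"; python3 st.py
```

```text
t 7.9 [497.   94.4 204.7] [1.799e+02 1.000e-01 1.447e+02] F [-0.5  0.9  7. ] M [ 0.103 -0.138  0.258] 7.7 j6 -0.84
key ctr [521.8 175.1] size [ 8.9 55.7] wing deg 162.5 zmax 129.4
key ctr [498.2  97.3] size [30. 53.] wing deg 165.5 zmax 134.0
key ctr [467.3  16.1] size [ 8.3 43.2] wing deg 157.6 zmax 129.0
t 7.95 [497.   94.4 204.7] [1.799e+02 1.000e-01 1.447e+02] F [0.4 0.8 7.2] M [ 0.194 -0.124  0.288] 8.2
t 7.95 [497.   94.4 204.7] [1.799e+02 1.000e-01 1.447e+02] F [0.4 0.8 7.2] M [ 0.194 -0.124  0.288] 8.2 j6 -0.84
```

The middle key binds too, with about 0.28 N m at 0.32 rad. I'll ease it back and move to the left key.

Request:
{"name": "drive_tool", "arguments": {"rows": [{"offset": [0,0,0],"spin": -5,"jaw": 4},{"offset": [0,0,0],"spin": -5,"jaw": 4},{"offset": [0,0,0],"spin": -5,"jaw": 4},{"offset": [0,0,0],"spin": 0,"jaw": 40},{"offset": [0,0,0],"spin": 0,"jaw": 40},{"offset": [0,0,0],"spin": 0,"jaw": 40},{"offset": [0,0,-40],"spin": 0,"jaw": 40},{"offset": [1.7,28,0],"spin": 0,"jaw": 40},{"offset": [1.7,28,0],"spin": 0,"jaw": 40},{"offset": [1.7,28.5,0],"spin": -3.2,"jaw": 40},{"offset": [0,0,0],"spin": 0,"jaw": 40},{"offset": [0,0,0],"spin": 0,"jaw": 40}]}}

```text
clock: 9.15
eef_pos: [520.8, 175.5, 243.3]
eef_rot: [-3.141, -0.001, 2.844]
wrist_force: [0.3, -0.1, 0.2]
finger_gap: 39.9
```

```bash
python3 -c "from keys import *; keys()"; python3 st.py
```

```text
key ctr [497.6  95. ] size [ 8.5 55.1] wing deg 160.8 zmax 129.4
key ctr [522.2 175.8] size [ 7.9 55.2] wing deg 162.9 zmax 130.4
key ctr [473.   13.7] size [ 9.4 55.1] wing deg 157.8 zmax 129.3
t 9.2 [520.8 175.  243.4] [-180.    -0.   162.9] F [-0.1 -0.4  0.5] M [ 0.003 -0.099  0.   ] 39.8
t 9.2 [520.8 175.  243.4] [-180.    -0.   162.9] F [-0.1 -0.4  0.5] M [ 0.003 -0.099  0.   ] 39.8 j6 -1.01
```

Request:
{"name": "drive_tool", "arguments": {"rows": [{"offset": [0,0,20],"spin": 0,"jaw": 40},{"offset": [0,0,20],"spin": 0,"jaw": 30},{"offset": [0,0,0],"spin": 0,"jaw": 14},{"offset": [0,0,0],"spin": 0,"jaw": 4},{"offset": [0,0,0],"spin": 0,"jaw": 4},{"offset": [0,0,0],"spin": 0,"jaw": 4},{"offset": [0,0,0],"spin": 0,"jaw": 4}], "force": 20}}

```text
clock: 9.9
eef_pos: [521.5, 175.7, 204.9]
eef_rot: [3.14, 0.002, 2.844]
wrist_force: [1.0, 4.4, 4.5]
finger_gap: 8.1
```

```bash
python3 st.py
```

```text
t 9.9 [521.5 175.7 204.9] [1.799e+02 1.000e-01 1.629e+02] F [1.  4.4 4.5] M [ 0.777 -0.436  0.012] 8.1 j6 -1.02
```

Request:
{"name": "drive_tool", "arguments": {"rows": [{"offset": [0,0,0],"spin": 4,"jaw": 4},{"offset": [0,0,0],"spin": 4,"jaw": 4},{"offset": [0,0,0],"spin": 4,"jaw": 4},{"offset": [0,0,0],"spin": 4,"jaw": 4},{"offset": [0,0,0],"spin": 3,"jaw": 4},{"offset": [0,0,0],"spin": 0,"jaw": 4}]}}

```text
clock: 10.5
eef_pos: [521.5, 175.7, 204.8]
eef_rot: [3.139, 0.001, 2.511]
wrist_force: [1.5, 4.1, 5.6]
finger_gap: 7.9
```

```bash
python3 st.py
```

```text
t 10.5 [521.5 175.7 204.8] [1.799e+02 1.000e-01 1.439e+02] F [1.5 4.1 5.6] M [ 0.78  -0.324  0.003] 7.9 j6 -0.68
```

The left key is the live one, turning free past 0.33 rad. I'll turn it most of the way to its stop.

Request:
{"name": "drive_tool", "arguments": {"rows": [{"offset": [0,0,0],"spin": 6,"jaw": 4},{"offset": [0,0,0],"spin": 6,"jaw": 4},{"offset": [0,0,0],"spin": 6,"jaw": 4},{"offset": [0,0,0],"spin": 6,"jaw": 4},{"offset": [0,0,0],"spin": 6,"jaw": 4},{"offset": [0,0,0],"spin": 6,"jaw": 4},{"offset": [0,0,0],"spin": 6,"jaw": 4},{"offset": [0,0,0],"spin": 5,"jaw": 4},{"offset": [0,0,0],"spin": 0,"jaw": 4}]}}

```text
clock: 11.4
eef_pos: [521.4, 175.7, 204.8]
eef_rot: [3.14, -0.001, 1.69]
wrist_force: [0.5, 4.4, 6.3]
finger_gap: 7.9
```

```bash
python3 st.py
```

```text
t 11.4 [521.4 175.7 204.8] [179.9  -0.   96.8] F [0.5 4.4 6.3] M [ 0.559 -0.098  0.011] 7.9 j6 0.14
```

Request:
{"name": "drive_tool", "arguments": {"rows": [{"offset": [0,0,0],"spin": 2,"jaw": 4},{"offset": [0,0,0],"spin": 2,"jaw": 4},{"offset": [0,0,0],"spin": 0,"jaw": 4}]}}

```text
clock: 11.7
eef_pos: [521.4, 175.7, 204.8]
eef_rot: [3.139, -0.001, 1.622]
wrist_force: [0.1, 4.0, 5.8]
finger_gap: 7.9
```

```bash
python3 st.py
```

```text
t 11.7 [521.4 175.7 204.8] [179.9  -0.   93. ] F [0.1 4.  5.8] M [ 0.616 -0.113  0.268] 7.9 j6 0.21
```

The stop is reached: moment 0.27 N m at about 1.2 rad. I'll release the key, lift, and go above the lid grip.

Request:
{"name": "drive_tool", "arguments": {"rows": [{"offset": [0,0,0],"spin": 0,"jaw": 40},{"offset": [0,0,0],"spin": 0,"jaw": 40},{"offset": [0,0,0],"spin": 0,"jaw": 40},{"offset": [0,0,-35],"spin": 0,"jaw": 40},{"offset": [0,0,-35],"spin": 0,"jaw": 40},{"offset": [-27.3,12.8,0],"spin": 0,"jaw": 40},{"offset": [-27.3,12.8,0],"spin": 0,"jaw": 40},{"offset": [-27.3,12.8,0],"spin": 0,"jaw": 40},{"offset": [-27.3,12.8,0],"spin": 0,"jaw": 40},{"offset": [0,0,0],"spin": 6.6,"jaw": 40},{"offset": [0,0,0],"spin": 6.6,"jaw": 40},{"offset": [0,0,0],"spin": 6.6,"jaw": 40},{"offset": [0,0,0],"spin": 0,"jaw": 40},{"offset": [0,0,0],"spin": 0,"jaw": 40}]}}

```text
clock: 13.1
eef_pos: [577.7, 68.9, 273.5]
eef_rot: [-3.141, 0.0, 1.28]
wrist_force: [0.2, 0.2, 0.3]
finger_gap: 40.1
```

```bash
python3 - <<'E'
from keys import *
import st
c=keys(); cv2.imwrite('pics/w2.png',c['color'])
P=cloud(c); m=(c['depth']>0)&(P[...,2]>108)&(P[...,2]<122)&(np.hypot(P[...,0]-578,P[...,1]-69)<55)
print('grip',m.sum(),cv2.minAreaRect(P[m][:,:2].astype(np.float32)))
E
```

```text
t 13.1 [577.7  68.9 273.5] [-180.     0.    73.4] F [0.2 0.2 0.3] M [-0.029 -0.088 -0.002] 40.1 j6 0.35
key ctr [522.6 175.3] size [ 8.7 55.6] wing deg 94.3 zmax 129.6
key ctr [498.2  94.3] size [ 8.7 55.4] wing deg 161.1 zmax 129.5
t 13.15 [577.7  69.  273.5] [-180.     0.    73.3] F [ 0.2 -0.4 -0.1] M [-0.058 -0.068 -0.016] 39.8
grip 1498 ((579.1762084960938, 69.95621490478516), (88.92529296875, 11.623536109924316), 73.1271743774414)
```

View pics/w2.png

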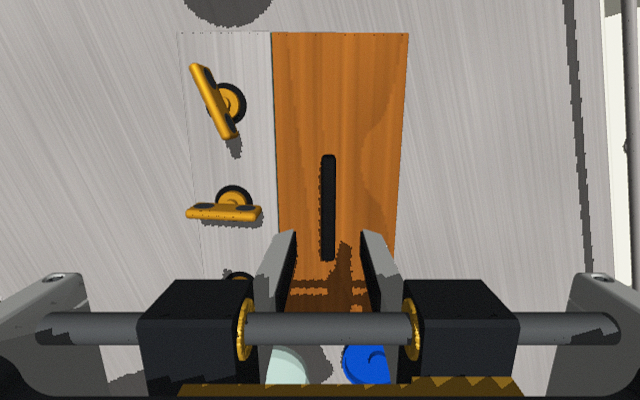

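The wrist view shows the left key turned to its stop at (215, 100), with the wing at 68.8° or 1.20 rad. The lid is still shut and its grip lies at (328, 208), between the open jaws. I'll descend and grip the bar.

Request:
{"name": "drive_tool", "arguments": {"rows": [{"offset": [0,1,30],"spin": 0,"jaw": 40},{"offset": [0,0,28],"spin": 0,"jaw": 40},{"offset": [0,0,20],"spin": 0,"jaw": 40},{"offset": [0,0,0],"spin": 0,"jaw": 20},{"offset": [0,0,0],"spin": 0,"jaw": 8},{"offset": [0,0,0],"spin": 0,"jaw": 8},{"offset": [0,0,0],"spin": 0,"jaw": 8}], "force": 20}}

```text
clock: 13.85
eef_pos: [579.0, 68.7, 196.9]
eef_rot: [3.14, -0.001, 1.277]
wrist_force: [2.0, 0.0, 4.6]
finger_gap: 11.7
```

```bash
python3 st.py
```

```text
t 13.85 [579.   68.7 196.9] [179.9  -0.   73.2] F [2.  0.  4.6] M [-0.153 -0.312 -0.033] 11.7 j6 0.35
```

Request:
{"name": "drive_tool", "arguments": {"rows": [{"offset": [0,5,0],"spin": 0,"jaw": 8},{"offset": [0,5,0],"spin": 0,"jaw": 8},{"offset": [0,0,0],"spin": 0,"jaw": 8}]}}

```text
clock: 14.15
eef_pos: [589.5, 65.6, 196.9]
eef_rot: [3.139, -0.001, 1.277]
wrist_force: [1.7, -0.3, 5.9]
finger_gap: 11.2
```

```bash
python3 st.py
```

```text
t 14.15 [589.5  65.6 196.9] [ 1.798e+02 -1.000e-01  7.310e+01] F [ 1.7 -0.3  5.9] M [-0.094 -0.32   0.   ] 11.2 j6 0.34
```

Request:
{"name": "drive_tool", "arguments": {"rows": [{"offset": [0,10,0],"spin": 0,"jaw": 8},{"offset": [0,10,0],"spin": 0,"jaw": 8},{"offset": [0,10,0],"spin": 0,"jaw": 8},{"offset": [0,10,0],"spin": 0,"jaw": 8},{"offset": [0,10,0],"spin": 0,"jaw": 8},{"offset": [0,8,0],"spin": 0,"jaw": 8},{"offset": [0,3,0],"spin": 0,"jaw": 8},{"offset": [0,2,0],"spin": 0,"jaw": 8},{"offset": [0,0,0],"spin": 0,"jaw": 8}]}}

```text
clock: 15.05
eef_pos: [649.5, 47.3, 196.9]
eef_rot: [3.139, -0.001, 1.277]
wrist_force: [1.5, -0.6, 6.0]
finger_gap: 12.0
```

```bash
python3 st.py
```

```text
t 15.05 [649.5  47.3 196.9] [179.9  -0.   73.2] F [ 1.5 -0.6  6. ] M [-0.144 -0.196 -0.041] 12.0 j6 0.31
```

Request:
{"name": "drive_tool", "arguments": {"rows": [{"offset": [0,1,0],"spin": 0,"jaw": 8},{"offset": [0,1,0],"spin": 0,"jaw": 8},{"offset": [0,0,0],"spin": 0,"jaw": 8}]}}

```text
clock: 15.35
eef_pos: [650.1, 47.2, 196.8]
eef_rot: [-3.139, 0.0, 1.277]
wrist_force: [-13.9, 2.8, 13.6]
finger_gap: 12.1
```

```bash
python3 st.py
```

```text
t 15.35 [650.1  47.2 196.8] [-179.9    0.    73.2] F [-13.9   2.8  13.6] M [ 0.419  2.683 -0.003] 12.1 j6 0.31
```

The end stop was reached: 14 N reaction after about 74 mm. I'll release the grip, lift and check.

Request:
{"name": "drive_tool", "arguments": {"rows": [{"offset": [0,-0.5,0],"spin": 0,"jaw": 8},{"offset": [0,0,0],"spin": 0,"jaw": 40},{"offset": [0,0,0],"spin": 0,"jaw": 40},{"offset": [0,0,0],"spin": 0,"jaw": 40},{"offset": [0,0,-30],"spin": 0,"jaw": 40},{"offset": [0,0,-40],"spin": 0,"jaw": 40},{"offset": [0,0,-40],"spin": 0,"jaw": 40},{"offset": [0,0,0],"spin": 0,"jaw": 40}]}}

```text
clock: 16.15
eef_pos: [651.0, 47.0, 311.9]
eef_rot: [3.133, -0.003, 1.277]
wrist_force: [-0.4, 0.1, 1.2]
finger_gap: 40.2
```

```bash
python3 - <<'E'
from keys import *
c=keys(); P=cloud(c); g=P[(c['depth']>0)&(P[...,2]>108)&(P[...,2]<122)&(np.hypot(P[...,0]-650,P[...,1]-48)<60)]
r=cv2.minAreaRect(g[:,:2].astype(np.float32)); print('grip',r,'travel',np.hypot(r[0][0]-579.18,r[0][1]-69.96))
s=cam('scene'); cv2.imwrite('pics/s2.png',s['color'])
for t in ['carafe','filter_holder','blue_lid','scoop']:
    for q in finder.find_in('scene',t)[:1]: print(t,np.round(q['uv']),round(q['p'],2))
E
```

```text
key ctr [522.9 175. ] size [ 9.  55.4] wing deg 94.9 zmax 129.8
key ctr [498.4  94.1] size [ 8.7 55.2] wing deg 160.4 zmax 129.2
key ctr [464.6  16.7] size [ 8.5 35.5] wing deg 157.1 zmax 129.0
t 16.2 [650.6  47.  308.4] [ 1.797e+02 -1.000e-01  7.320e+01] F [-0.5  0.1  0.1] M [-0.061  0.012  0.017] 39.7
grip ((650.3883666992188, 47.92157745361328), (89.01332092285156, 11.531144142150879), 73.27872467041016) travel 74.54075097759278
carafe [332. 142.] 0.79
filter_holder [434. 307.] 0.59
blue_lid [266. 159.] 0.68
scoop [354. 335.] 0.64
```

View pics/s2.png

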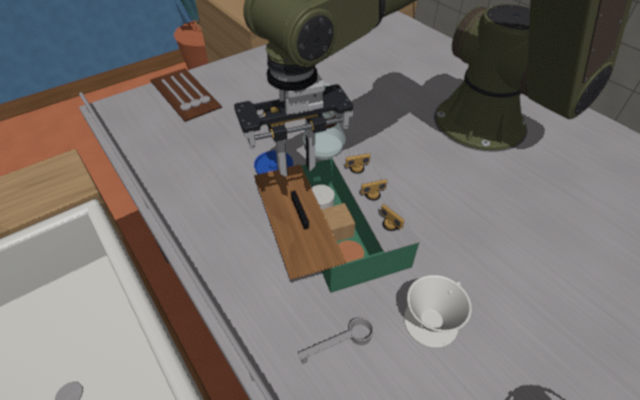

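The scene view shows the lid back with its grip at (300, 209), the caddy open and the left key turned at (391, 217). The other objects are where they were and the gripper is clear. Handing in.

```bash
python3 -c "from cell import manip; print(manip.sign_off())"
```

```text
the job is handed in; nothing more can be done
None
```

The caddy is open: the left key turned out to be the working one, and the lid is back at its end stop. I handed the job in at about 16 s of the 64 s allowed.

- **Keys:** I tried them right, middle, left. The right key bound at about 0.27 rad (0.18 N m) and the middle one at about 0.32 rad (0.28 N m). I eased each of those back without forcing it. The left key turned freely to its stop.
- **Lid:** I gripped it by the black grip and slid it back until it pushed back with about 14 N.

**Last checks:**
- **Left key:** the camera put it at about 1.19–1.20 rad, matching the 1.2 rad stop.
- **Lid travel:** the camera measured 74.5 mm against a nominal 75, within measuring error given the stop was felt.
- **Surroundings:** the filter holder and scoop showed where they started. The gripper partly hid the carafe and blue lid in the last picture. The object finder placed those two 10–16 pixels off their first positions, most likely because of that, and they looked unmoved.
- **Gripper:** it was clear of everything, and the wrist force was near zero.

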